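# Close the chip guard and run the boot grinder up to fast

### The job

Get the boot grinder running at full speed: first push the raised chip guard all the way down over the burr, and only then push the speed lever on its control box out of off, past the slow notch, until it is fully home at the fast stop. Leave the other things on the bench standing where they are.

Things in the scene. Friction and masses are not known exactly. Their poses are not given: they have to be found in the camera images.
- grinder: Bench grinder, screwed down: dark base plate 240 (x) x 160 (y) x 20 mm, a grey motor block 70 x 130 mm at the rear (+x end, up to 133 mm high), a steel burr pointing to -x, and grey side cheeks up to 124 mm high. Origin: centre of the underside, on the bench; x from the burr to the motor, z up. The grinder and the control box may stand either way round, left or right, and turned up to 0.35 rad. The guard's hinge line runs along y through (48, 0, 126) mm of this frame.
- guard (a joint): Hinge of the chip guard, rad: 0 = fully down (panel level on the cheeks, underside 126 mm and top 132 mm above the bench), grows as it tips up and back towards the motor, up to 1.1. It starts raised at 0.55 to 0.9. A stiff hinge: it stays where it is left and needs about 0.3 to 0.5 N m to move down. The panel is clear plastic in a steel frame, 160 mm from hinge to front edge, 150 mm wide, 6 mm thick, nothing standing on it; pressing down anywhere on its front half closes it.
- guard_edge (a point): Middle of the guard's front edge, on its top face, 160 mm from the hinge line.
- speed_box: Control box of the grinder, screwed down: grey steel box 110 (x) x 210 (y) x 70 mm with a flat top, turned up to 0.5 rad. Origin: centre of the underside, on the bench; z up. A straight slot runs along y in the middle of the top; the lever stands in it and moves towards +y. White index marks lie beside off, slow and fast, the longest at fast.
- speed_lever (a joint): Travel of the speed lever, m, along the control box's +y: 0 = off (lever centre 30 mm to -y of the box centre), 0.030 = slow notch (box centre), 0.060 = fast, a hard stop (30 mm to +y). It starts at off. A detent pulls it back to off below about 0.014, into the slow notch anywhere between 0.014 and 0.046, and on to the fast stop beyond 0.046; pushing it over each hump takes about 7 N, after which it jumps ahead by itself (let go right on a hump it may hang there).
- lever_top (a point): Centre of the top of the lever, 123 mm above the bench. The lever is an upright black grip 36 mm wide (box x) by 14 mm thick (box y, the travel direction) from 18 to 52 mm above the box top, on a thinner 8 x 10 mm steel stem. The box top is clear and flat for 65 mm behind it (-y).
- can: Drinks can, 66 mm across, 115 mm high, loose; origin at the centre of its underside. To be left alone.
- handpiece: Steel grinding handpiece lying on the bench, about 150 mm long along its y, 22 mm thick, loose; origin under its middle. To be left alone.
- burr_box: Small clear plastic box, 62 x 62 x 75 mm, loose; origin at the centre of its underside. To be left alone.
- boot: Blue ski-boot shell standing on the bench, 300 (x, toe to -x) x 115 x 250 mm, loose; origin at the middle of its sole. To be left alone.

How it is judged (in metres and radians):
On the way, in this order (a step that is already met when the one before it is completed fails the run):
1. the chip guard is all the way down (value of joint guard below 0.06 rad), for 0.2 s.
2. the speed lever is home at the fast stop (value of joint speed_lever above 0.056 m and value of joint guard below 0.06 rad), for 0.2 s.
At the end, for the whole second after the job is handed in: The guard is down (within 0.06 rad of level), the speed lever is home at the fast stop (at least 56 of its 60 mm), and both are at rest (all of step 2 and velocity of joint speed_lever below 0.01 m/s and velocity of joint guard below 0.05 rad/s); the robot touches nothing.
It fails at once if the speed lever is moved out of off while the guard is still up (value of joint speed_lever above 0.015 m and value of joint guard above 0.12 rad).
It fails at once if the can is shoved, tipped or lifted from its place (distance of can from where it was at the start of the episode above 0.02 m or angle between can's own z axis and vertical above 0.3 rad).
It fails at once if the handpiece is shoved, tipped or lifted from its place (distance of handpiece from where it was at the start of the episode above 0.02 m or angle between handpiece's own z axis and vertical above 0.3 rad).
It fails at once if the burr box is shoved, tipped or lifted from its place (distance of burr_box from where it was at the start of the episode above 0.02 m or angle between burr_box's own z axis and vertical above 0.3 rad).
It fails at once if the boot is shoved, tipped or lifted from its place (distance of boot from where it was at the start of the episode above 0.02 m or angle between boot's own z axis and vertical above 0.3 rad).
It also fails if it takes over 45 s, if anything falls off the work surface, if the arm or the gripper's body presses on something with over 40 N, if the wrist force passes 120 N, or if a joint passes its speed limit or range.

### The arm

A 6-joint arm with a two-finger parallel gripper is mounted at the origin on the work surface. World frame = base frame: x ahead of the robot, y to its left, z up, the work surface at z = 0. Lengths are in m, angles in degrees, forces in N, time in s.
With the tool pointing down it reaches from about 0.4 to 0.825 m from the base axis. Payload 7 kg.
Tool frame: the origin (TCP) lies midway between the tips of the shut fingers; the grasp point (between the pads) lies 19 mm behind it; z points along the fingers, y is the direction in which the jaws open and shut (so a half turn about z gives the same grasp; the last joint's range is limited). The gripper opens to 88 mm and grips with 3 to 60 N. Pads are 19 mm wide; open, the fingers measure 130 mm over their backs; the gripper's body (78 mm by 193 mm) begins 47 mm behind the grasp point.
Start: joints at [-51.274, 20.546, 0.682, 0, -70.136, -16.507], TCP at [0.255, -0.625, 0.227] pointing down, gripper open.
Joint ranges: [-176.03, 176.03], [-82.01, 121.73], [-58.28, 71.71], [-173.87, 95.51], [-174.79, -0.11], [-173.66, 173.66]. Speed limits (degrees/s): [136.94, 136.94, 172.46, 180, 180, 180].

### API

Orientations are given as [roll, pitch, yaw] about the fixed x, y, z axes, in that order (R = Rz(yaw) Ry(pitch) Rx(roll)).
In Python, from plant import get_state, capture, get_calibration, close_job, boxes_of, cut_out gives the robot as it stands.
- The arm moves only by the tool apply_moves, never from a script. Its argument "commands" is a list of rows, each an object with "grip": the closure, from 0 (fully open) to 1 (shut); "slide": the shift along the tool's x, y, z in m, a list of three; "roll": the turn about the tool's z in degrees. In form: [{"grip": grip, "slide": [x, y, z], "roll": roll}, ...]. A call has 1 to 5 rows; each row is the pose to reach, as a shift and turn from the pose commanded when the call began, along the tool's axes at that moment; what a row does not reach only later rows make up. A row lasts 1/8 s, in which the tool goes at most 62.5 mm and 10.7 degrees, less where a joint would pass 70% of its speed; a pose out of reach is approached as far as the arm can. A call with a gripper value outside its range is refused whole. The fingers move at their own pace and stop on an object; "grip_force" is the grip in N (left out, the last holds). Time passes only in rows, so rows that repeat a pose let the fingers close. It gives the time, the measured TCP pose, the force and the opening at its end, in the units of the state.
- get_state(): the state, without advancing time (a new reading comes with each control period).
- capture(name): name is "side" or "top" or "wrist"; returns (picture, depth): 400x640x3 uint8, red, green, blue; 400x640 float32, m along the optical axis (not along the pixel's ray), 0 where there is no reading.
- get_calibration(name): a dict with "mtx" (3x3 intrinsics, pixels), "R" (3x3) and "t" (3): a world point X has camera coordinates R X + t. Camera axes: x right, y down, z forward; pixel columns grow to the right and rows downward; lengths in m; the calibration is good to about 2 mm. A picture is of the moment at which its call begins: read the wrist's pose just before it. get_calibration takes no time and is no camera call; for the wrist camera it gives the pose at the moment of the call.
- close_job(): hands the job in, once; it reports no verdict.
Trained networks look in the newest picture that a camera, given by its name, has taken for a name from the list of things; names that differ only in an ending like _2 or _b are one class to them, and where a whole thing is asked for, a point or a joint stands for the part that bears it (a point fixed in the world has none). Each returns a list of dicts, best first, with "score" (0 to 1); they miss things now and then, are a little off and sometimes report something else, mostly with a low value. They report only what shows in the picture. A call takes as long as a camera call.
- boxes_of(name, camera): "position" ([x, y, z] in m, in the coordinates of the camera as it stood for that picture, good to about 4 mm: the middle of the surface that is visible of it).
- cut_out(name, camera): "mask" (400x640 bool, what is visible of it).
The state is a dict: "time_s": time; "joints": joint angles; "qd": joint speeds; "joint_torque": joint torques, N m; "tcp_pos": TCP position; "eef_rot": TCP orientation; "contact_force": force on the tool from outside, world axes, zero at the start; "moment": the same for the moment, N m; "gripper_width": finger opening in m.
Only numpy, scipy, OpenCV 4.12 (cv2) and the standard library are available. Lean on these libraries where they do the work, as an engineer would, in place of code of your own. Each camera call takes 0.05 s, during which the arm holds its last target.

## Working session

There is one attempt and no reset: what is moved stays moved. The work goes in short steps, Python scripts to look and compute and a tool call to move; the robot and the scene stay as the last step left them, time stands still between calls to the robot, and variables do not carry over. Pictures are saved under pics/ and viewed, and the job is handed in when it is done.

Besides the shell and the picture viewer there is one more tool, called after "Emit:" as name(argument=value, ...), one argument or row to a line, values as JSON. apply_moves: Moves the arm, as the interface text tells. Its arguments: {"type":"object","properties":{"commands":{"type":"array"},"grip_force":{"type":"number"}},"required":["commands"]}

```bash
mkdir -p pics; cat > h.py <<'E'
import numpy as np, cv2
from plant import *
def snap(cam,fn):
    c=get_calibration(cam); p,d=capture(cam)
    cv2.imwrite('pics/'+fn,p[:,:,::-1]); np.savez('pics/'+fn[:-4]+'.npz',p=p,d=d,**{k:np.array(c[k]) for k in('mtx','R','t')})
    return p,d,c
def w(c,P): return np.array(c['R']).T@(np.array(P)-np.array(c['t']).ravel())
def cloud(d,c):
    v,u=np.mgrid[:400,:640]; K=np.array(c['mtx'])
    P=np.stack([(u-K[0,2])/K[0,0]*d,(v-K[1,2])/K[1,1]*d,d],-1)
    return (P-np.array(c['t']).ravel())@np.array(c['R'])
E
python3 - <<'E'
from h import *
for cam in('top','side'):
    p,d,c=snap(cam,cam+'0.png')
    for n in('grinder','guard','guard_edge','speed_box','lever_top','can','handpiece','burr_box','boot'):
        print(cam,n,[(np.round(w(c,r['position']),3).tolist(),round(r['score'],2)) for r in boxes_of(n,cam)[:2]])
print(get_state())
E
```

```text
top grinder [([0.501, -0.218, 0.198], 0.17)]
top guard [([0.499, -0.218, 0.199], 0.77)]
top guard_edge [([0.502, -0.221, 0.205], 0.69)]
top speed_box [([0.527, 0.204, 0.074], 0.71), ([0.78, -0.06, 0.02], 0.3)]
top lever_top [([0.531, 0.177, 0.124], 0.57)]
top can [([0.366, -0.02, 0.117], 0.56)]
top handpiece [([0.78, -0.057, 0.02], 0.79)]
top burr_box [([0.576, 0.456, 0.073], 0.61)]
top boot []
side grinder [([0.5, -0.256, 0.106], 0.87)]
side guard [([0.51, -0.228, 0.203], 0.82), ([0.368, -0.041, 0.077], 0.27)]
side guard_edge [([0.506, -0.223, 0.199], 0.55)]
side speed_box []
side lever_top [([0.537, 0.177, 0.113], 0.66), ([0.509, -0.227, 0.202], 0.17)]
side can []
side handpiece []
side burr_box [([0.573, 0.451, 0.059], 0.57)]
side boot [([0.514, -0.568, 0.107], 0.91)]
{'time_s': 1.0, 'joints': array([-5.12739613e+01,  2.05444403e+01,  6.84509907e-01,  8.77442498e-04,
       -7.01365523e+01, -1.65059972e+01]), 'qd': array([ 0.05873483, -0.05829645, -0.10478357,  0.08129884,  0.03727384,
        0.00320634]), 'joint_torque': array([ 2.75695584e-04, -5.82385182e+01,  2.93312967e+01,  7.00261205e+00,
        1.27279427e-02, -4.34301597e-06]), 'tcp_pos': array([ 0.25523387, -0.62488313,  0.22660511]), 'eef_rot': array([-1.79996393e+02,  2.08082464e-04, -1.57779660e+02]), 'contact_force': array([ 0.62128266, -0.00549247,  0.04417334]), 'moment': array([ 0.0342876 ,  0.00939241, -0.01324021]), 'gripper_width': 0.08748761916822632}
```

View pics/top0.png

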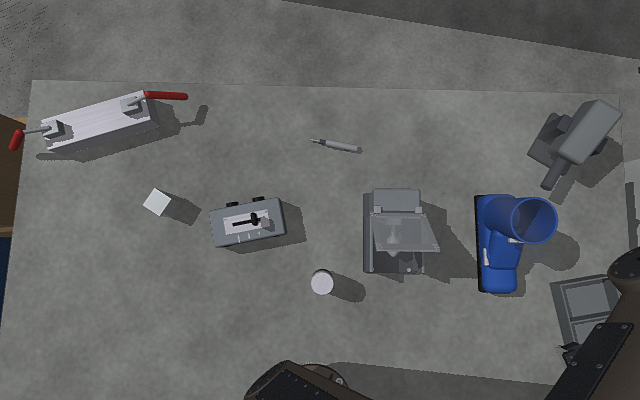

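View pics/side0.png

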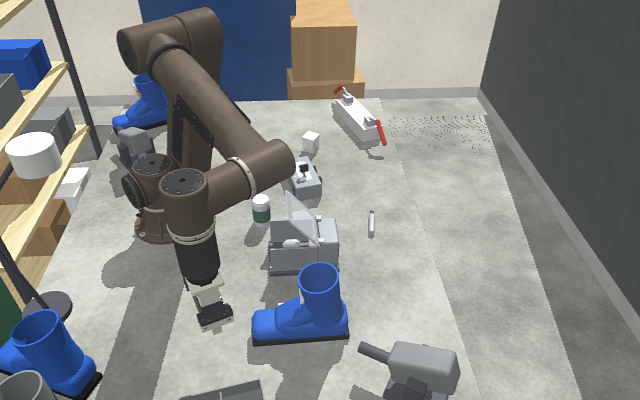

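The top view shows the grinder at about (400,230) with its guard raised and the motor up (+x). The control box is at (248,222) with the lever at its right end, the can is at (322,282), the boot at (505,245) and the handpiece at (335,146). Next I'll measure the poses from depth.

```bash
python3 - <<'E'
from h import *
z=np.load('pics/top0.npz'); W=cloud(z['d'],z); p=z['p']
def rect(m,name):
    n,l,s,_=cv2.connectedComponentsWithStats(m.astype(np.uint8)); i=1+np.argmax(s[1:,4])
    P=W[l==i]; r=cv2.minAreaRect((P[:,:2]*1000).astype(np.float32)); print(name,r,len(P),P[:,2].mean())
    return P
X,Y,Z=W[...,0],W[...,1],W[...,2]
reg=(abs(X-.53)<.12)&(abs(Y-.2)<.16)
rect(reg&(abs(Z-.07)<.008),'boxtop')
P=rect(reg&(Z>.112)&(Z<.135),'lever'); print(P.mean(0))
reg=(abs(X-.55)<.2)&(abs(Y+.22)<.13)
rect(reg&(abs(Z-.133)<.006)&(X>.56),'motor top')
rect(reg&(abs(Z-.02)<.006),'base')
m=cut_out('guard','top')
if m:
    m=m[0]['mask']; P=W[m]; print('guard',P.min(0),P.max(0),len(P))
    for lo in np.arange(.12,.26,.02):
        q=P[(P[:,2]>lo)&(P[:,2]<lo+.02)]
        if len(q): print(round(lo,2),len(q),q.mean(0).round(3),q.min(0).round(3),q.max(0).round(3))
rect(reg&(Z>.135),'guardall')
big=cv2.resize(p[170:300,180:460],None,fx=2.8,fy=2.8,interpolation=cv2.INTER_CUBIC)
cv2.imwrite('pics/crop.png',big[:,:,::-1])
# heights of boot, shelves
b=(abs(X-.5)<.25)&(Y<-.33)&(Y>-.72)&(Z>.03); P=W[b]; print('boot',P.min(0),P.max(0))
E
```

```text
boxtop ((523.6873168945312, 205.23492431640625), (110.00373840332031, 209.96624755859375), 12.956175804138184) 2604 0.06888198222550292
lever ((530.2373046875, 176.3234405517578), (35.4902229309082, 14.332531929016113), 16.552827835083008) 64 0.12048554065049824
[0.52980069 0.17525419 0.12048554]
motor top ((591.796142578125, -215.8402557373047), (61.928794860839844, 129.2588348388672), 1.3880976438522339) 989 0.13175645936869054
base ((508.2158203125, -216.36746215820312), (238.67367553710938, 157.96351623535156), 1.6848914623260498) 1122 0.019161147370884486
guard [ 0.45441126 -0.37267771 -0.00525172] [ 0.5623834  -0.01626364  1.1186813 ] 2348
0.12 137 [ 0.556 -0.224  0.135] [ 0.548 -0.292  0.13 ] [ 0.562 -0.144  0.14 ]
0.14 310 [ 0.543 -0.218  0.15 ] [ 0.533 -0.294  0.14 ] [ 0.554 -0.143  0.16 ]
0.16 332 [ 0.527 -0.218  0.17 ] [ 0.516 -0.294  0.16 ] [ 0.537 -0.143  0.18 ]
0.18 360 [ 0.511 -0.219  0.19 ] [ 0.5   -0.293  0.18 ] [ 0.52  -0.144  0.2  ]
0.2 368 [ 0.494 -0.22   0.21 ] [ 0.485 -0.294  0.2  ] [ 0.506 -0.144  0.22 ]
0.22 405 [ 0.478 -0.218  0.23 ] [ 0.467 -0.293  0.22 ] [ 0.488 -0.144  0.24 ]
0.24 424 [ 0.463 -0.22   0.249] [ 0.454 -0.294  0.24 ] [ 0.473 -0.144  0.257]
guardall ((514.7091674804688, -218.56793212890625), (119.17283630371094, 151.8755645751953), 1.7130987644195557) 2407 0.19847388193194382
boot [ 0.25021747 -0.71994621  0.03014656] [ 0.74977044 -0.3300063   0.72003341]
```

View pics/crop.png

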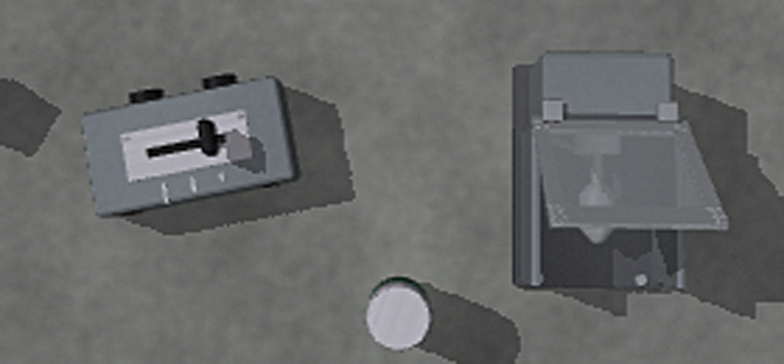

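Checks against the sizes given:
- **Grinder:** origin (0.508, -0.217), yaw about 1.5°. The guard is at about 0.89 rad, with its front edge at x=0.455, z=0.257.
- **Box:** centre (0.524, 0.205), yaw 13°. The lever is at (0.530, 0.176), which matches off, and fast lies towards world +y.

First I'll lift to clear the boot.

Emit:
apply_moves(
  commands=[
    {"grip": 1, "slide": [0, 0, -0.05], "roll": 0},
    {"grip": 1, "slide": [0, 0, -0.1], "roll": 0},
    {"grip": 1, "slide": [0, 0, -0.15], "roll": 0},
    {"grip": 1, "slide": [0, 0, -0.15], "roll": 0},
  ],
  grip_force=20,
)

```text
time_s: 1.55
tcp_pos: [0.2556, -0.6263, 0.382]
eef_rot: [-179.5, 0.1, -157.8]
contact_force: [0.4, -0.2, -0.3]
gripper_width: 0.0532
```

Emit:
apply_moves(
  commands=[
    {"grip": 1, "slide": [-0.036, 0.029, 0], "roll": 0},
    {"grip": 1, "slide": [-0.073, 0.058, 0], "roll": 0},
    {"grip": 1, "slide": [-0.11, 0.088, 0], "roll": 0},
    {"grip": 1, "slide": [-0.146, 0.117, 0], "roll": 0},
    {"grip": 1, "slide": [-0.182, 0.146, 0], "roll": 0},
  ],
)

```text
time_s: 2.17
tcp_pos: [0.3689, -0.4193, 0.3759]
eef_rot: [180.0, -0.0, -157.8]
contact_force: [0.1, 0.3, -0.6]
gripper_width: 0.0036
```

Emit:
apply_moves(
  commands=[
    {"grip": 1, "slide": [-0.036, 0.029, 0], "roll": 0},
    {"grip": 1, "slide": [-0.073, 0.058, 0], "roll": 0},
    {"grip": 1, "slide": [-0.11, 0.088, 0], "roll": 0},
    {"grip": 1, "slide": [-0.146, 0.117, 0], "roll": 0},
    {"grip": 1, "slide": [-0.182, 0.146, 0], "roll": 0},
  ],
)

```text
time_s: 2.8
tcp_pos: [0.4821, -0.2154, 0.3761]
eef_rot: [180.0, -0.0, -157.8]
contact_force: [0.7, -0.5, -0.2]
gripper_width: 0.0004
```

Emit:
apply_moves(
  commands=[
    {"grip": 1, "slide": [0, 0, 0], "roll": 0},
    {"grip": 1, "slide": [0, 0, 0], "roll": 0},
  ],
)

```text
time_s: 3.05
tcp_pos: [0.4816, -0.2168, 0.3761]
eef_rot: [180.0, -0.0, -157.7]
contact_force: [-0.4, 0.4, -0.1]
gripper_width: 0.0003
```

Emit:
apply_moves(
  commands=[
    {"grip": 1, "slide": [0, 0, 0.04], "roll": 0},
    {"grip": 1, "slide": [0, 0, 0.08], "roll": 0},
    {"grip": 1, "slide": [0, 0, 0.11], "roll": 0},
    {"grip": 1, "slide": [0, 0, 0.12], "roll": 0},
    {"grip": 1, "slide": [0, 0, 0.13], "roll": 0},
  ],
)

```text
time_s: 3.68
tcp_pos: [0.482, -0.2177, 0.247]
eef_rot: [-179.9, 0.0, -157.8]
contact_force: [0.1, 0.6, -0.1]
gripper_width: 0.0008
```

Emit:
apply_moves(
  commands=[
    {"grip": 1, "slide": [0.005, 0.002, 0.01], "roll": 0},
    {"grip": 1, "slide": [0.01, 0.004, 0.02], "roll": 0},
    {"grip": 1, "slide": [0.015, 0.006, 0.03], "roll": 0},
    {"grip": 1, "slide": [0.019, 0.008, 0.04], "roll": 0},
  ],
)

```text
time_s: 4.18
tcp_pos: [0.4607, -0.2167, 0.2062]
eef_rot: [-180.0, 0.0, -157.8]
contact_force: [-0.3, -0.3, 2.7]
gripper_width: 0.0003
```

```bash
python3 - <<'E'
from h import *
snap('side','side1.png'); s=get_state(); print(s['tcp_pos'],s['contact_force'])
E
```

```text
[ 0.4596544  -0.21638651  0.20476572] [-0.23844422 -0.10632025 -0.59986704]
```

View pics/side1.png

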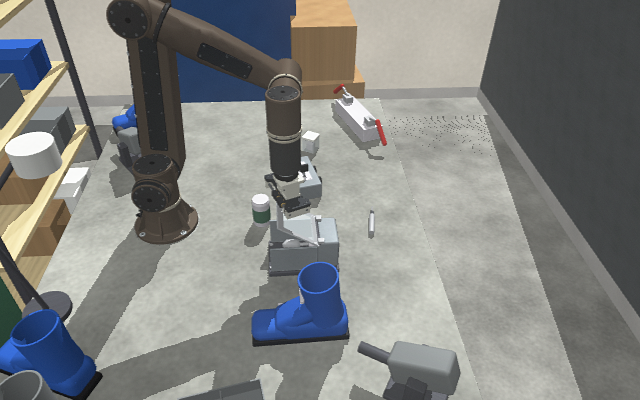

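The fingers are on the guard at (285,207) and it is moving down, so I'll keep pressing.

Emit:
apply_moves(
  commands=[
    {"grip": 1, "slide": [0.005, 0.002, 0.012], "roll": 0},
    {"grip": 1, "slide": [0.009, 0.004, 0.024], "roll": 0},
    {"grip": 1, "slide": [0.011, 0.005, 0.036], "roll": 0},
    {"grip": 1, "slide": [0.013, 0.006, 0.048], "roll": 0},
    {"grip": 1, "slide": [0.015, 0.006, 0.06], "roll": 0},
  ],
)

```text
time_s: 4.85
tcp_pos: [0.4447, -0.2166, 0.1455]
eef_rot: [180.0, -0.0, -157.8]
contact_force: [0.1, 1.0, 2.8]
gripper_width: 0.0003
```

Emit:
apply_moves(
  commands=[
    {"grip": 1, "slide": [0, 0, 0.006], "roll": 0},
    {"grip": 1, "slide": [0, 0, 0.012], "roll": 0},
    {"grip": 1, "slide": [0, 0, 0.014], "roll": 0},
  ],
)

```text
time_s: 5.22
tcp_pos: [0.4449, -0.2169, 0.1322]
eef_rot: [180.0, -0.0, -157.8]
contact_force: [-2.1, 0.6, 9.0]
gripper_width: 0.0007
```

Emit:
apply_moves(
  commands=[
    {"grip": 1, "slide": [0, 0, 0.002], "roll": 0},
    {"grip": 1, "slide": [0, 0, 0.004], "roll": 0},
    {"grip": 1, "slide": [0, 0, 0.004], "roll": 0},
    {"grip": 1, "slide": [0, 0, 0.004], "roll": 0},
  ],
)

```text
time_s: 5.72
tcp_pos: [0.445, -0.2169, 0.1319]
eef_rot: [-179.9, 0.0, -157.7]
contact_force: [-13.0, 8.7, 34.8]
gripper_width: 0.0007
```

Emit:
apply_moves(
  commands=[
    {"grip": 1, "slide": [0, 0, -0.03], "roll": 0},
    {"grip": 1, "slide": [0, 0, -0.08], "roll": 0},
    {"grip": 1, "slide": [0, 0, -0.13], "roll": 0},
    {"grip": 1, "slide": [0, 0, -0.13], "roll": 0},
  ],
)

```text
time_s: 6.22
tcp_pos: [0.4475, -0.2173, 0.263]
eef_rot: [-179.7, 0.4, -157.8]
contact_force: [0.5, 0.1, -0.3]
gripper_width: 0.0005
```

```bash
python3 - <<'E'
from h import *
s=get_state(); print(s['tcp_pos'],s['contact_force'],s['eef_rot'])
snap('side','side2.png')
p,d,c=snap('wrist','wrist2.png'); W=cloud(d,c)
p,d,c=snap('top','top2.png'); W2=cloud(d,c)
for W in(W,W2):
  m=(W[...,2]>.1)&(W[...,2]<.2)&(abs(W[...,1]+.218)<.075)
  for x in np.arange(.39,.56,.02):
    q=W[m&(abs(W[...,0]-x)<.01)]
    print(round(x,2),len(q),np.median(q[:,2]) if len(q) else '')
E
```

```text
[ 0.44750272 -0.21731454  0.26298822] [ 0.50807853  0.07620692 -0.27660554] [-179.73201612    0.41989019 -157.75104437]
0.39 1081 0.13121513713722868
0.41 4056 0.13135567090618916
0.43 3822 0.13125201865982594
0.45 3600 0.13126187053573393
0.47 3382 0.13127314345064472
0.49 2604 0.1312726385916245
0.51 1544 0.13129894349124804
0.53 954 0.13140303493211924
0.55 82 0.1314964789518765
0.39 0 
0.41 0 
0.43 0 
0.45 0 
0.47 0 
0.49 0 
0.51 0 
0.53 179 0.13126540723730049
0.55 390 0.13291502004327937
```

View pics/wrist2.png

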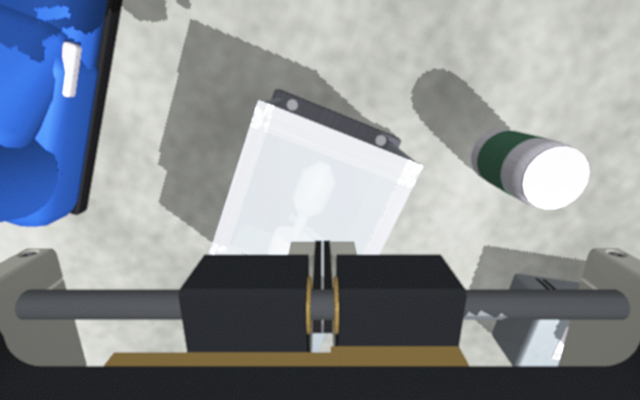

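View pics/side2.png

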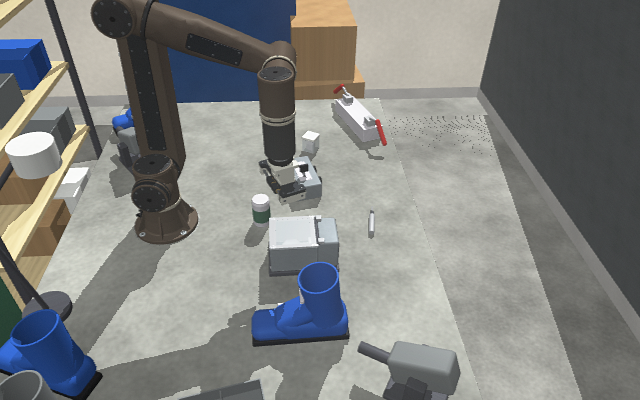

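The guard reads level: its top is at 131.3 mm along its whole length, against 132 mm expected. Next I'll move behind the lever and rotate to line up with the slot.

Emit:
apply_moves(
  commands=[
    {"grip": 1, "slide": [-0.031, 0.041, 0], "roll": 0},
    {"grip": 1, "slide": [-0.062, 0.082, 0], "roll": 0},
    {"grip": 1, "slide": [-0.093, 0.123, 0], "roll": 0},
    {"grip": 1, "slide": [-0.124, 0.164, 0], "roll": 0},
  ],
)

```text
time_s: 6.88
tcp_pos: [0.4975, -0.0165, 0.2573]
eef_rot: [180.0, -0.1, -157.8]
contact_force: [1.0, -0.1, -0.4]
gripper_width: 0.0003
```

Emit:
apply_moves(
  commands=[
    {"grip": 1, "slide": [-0.031, 0.041, 0], "roll": -10},
    {"grip": 1, "slide": [-0.062, 0.082, 0], "roll": -20},
    {"grip": 1, "slide": [-0.094, 0.124, 0], "roll": -30},
    {"grip": 1, "slide": [-0.094, 0.124, 0], "roll": -40},
    {"grip": 1, "slide": [-0.094, 0.124, 0], "roll": -50},
  ],
)

```text
time_s: 7.5
tcp_pos: [0.5374, 0.1329, 0.2565]
eef_rot: [179.9, -0.1, -107.4]
contact_force: [0.1, -0.4, 0.2]
gripper_width: 0.0007
```

Emit:
apply_moves(
  commands=[
    {"grip": 1, "slide": [0, 0, 0], "roll": -10},
    {"grip": 1, "slide": [0, 0, 0], "roll": -20},
    {"grip": 1, "slide": [0, 0, 0], "roll": -30.8},
    {"grip": 1, "slide": [0, 0, 0], "roll": -30.8},
    {"grip": 1, "slide": [0, 0, 0], "roll": -30.8},
  ],
)

```text
time_s: 8.12
tcp_pos: [0.5377, 0.1321, 0.2578]
eef_rot: [179.9, -0.0, -77.2]
contact_force: [0.0, -0.4, 0.2]
gripper_width: 0.0004
```

```bash
python3 - <<'E'
from h import *
s=get_state(); print(s['time_s'],s['tcp_pos'],s['contact_force'],s['eef_rot'])
p,d,c=snap('wrist','wrist3.png')
for n in ('lever_top',):
  print([(w(c,r['position']).round(4),r['score']) for r in boxes_of(n,'wrist')])
W=cloud(d,c); m=(abs(W[...,0]-.53)<.06)&(abs(W[...,1]-.18)<.06)&(abs(W[...,2]-.12)<.008); q=W[m]; print(len(q), q.mean(0) if len(q) else '', cv2.minAreaRect((q[:,:2]*1000).astype(np.float32)) if len(q)>3 else '')
E
```

```text
8.125 [0.53767999 0.13213721 0.25775116] [ 0.00520791 -0.37157589  0.21268884] [ 1.79924449e+02 -2.30845123e-02 -7.72229846e+01]
[]
541 [0.5308379  0.17631814 0.11999912] ((530.7467041015625, 177.5831756591797), (34.9116325378418, 12.79201602935791), 12.292532920837402)
```

View pics/wrist3.png

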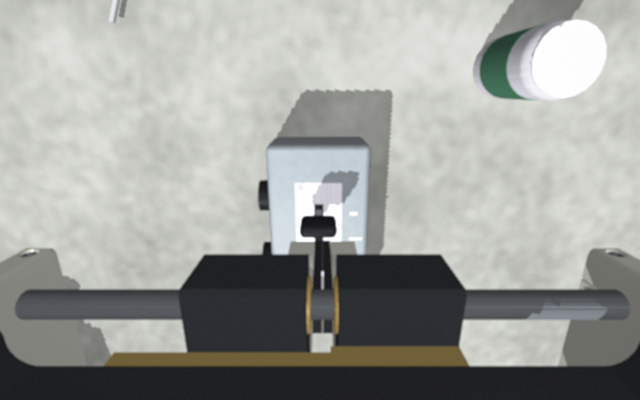

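```bash
python3 - <<'E'
from h import *
z=np.load('pics/wrist3.npz')
def pr(X):
    P=z['R']@np.array(X)+z['t'].ravel(); q=z['mtx']@P; return (q[:2]/q[2]).round(0)
for n,X in dict(tcp=[.5377,.1321,.258],below=[.5377,.1321,.07],belowmid=[.5377,.1321,.11],lever=[.530,.176,.123],fast=[.517,.234,.123],boxend=[.547,.103,.07]).items(): print(n,pr(X))
E
```

```text
tcp [321. 257.]
below [321. 172.]
belowmid [321. 182.]
lever [319. 231.]
fast [319. 286.]
boxend [319. 143.]
```

The projection agrees with the picture. The spot under the TCP falls at (321,172), on the clear box top behind the lever, which is at (319,228). Descending now.

Emit:
apply_moves(
  commands=[
    {"grip": 1, "slide": [0, 0, 0.05], "roll": 0},
    {"grip": 1, "slide": [0, 0, 0.1], "roll": 0},
    {"grip": 1, "slide": [0, 0, 0.14], "roll": 0},
    {"grip": 1, "slide": [0, 0, 0.157], "roll": 0},
    {"grip": 1, "slide": [0, 0, 0.157], "roll": 0},
  ],
)

```text
time_s: 8.85
tcp_pos: [0.5371, 0.1317, 0.1002]
eef_rot: [179.8, -0.1, -77.1]
contact_force: [1.1, -0.0, 1.1]
gripper_width: 0.0004
```

Emit:
apply_moves(
  commands=[
    {"grip": 1, "slide": [-0.01, 0, 0], "roll": 0},
    {"grip": 1, "slide": [-0.02, 0, 0], "roll": 0},
    {"grip": 1, "slide": [-0.028, 0, 0], "roll": 0},
    {"grip": 1, "slide": [-0.034, 0, 0], "roll": 0},
    {"grip": 1, "slide": [-0.04, 0, 0], "roll": 0},
  ],
)

```text
time_s: 9.48
tcp_pos: [0.5294, 0.171, 0.1025]
eef_rot: [-179.9, -0.1, -77.0]
contact_force: [2.9, -6.0, 4.6]
gripper_width: 0.0008
```

Contact made, with about 6 N against the travel. I'll keep pushing.

Emit:
apply_moves(
  commands=[
    {"grip": 1, "slide": [-0.006, 0, 0], "roll": 0},
    {"grip": 1, "slide": [-0.012, 0, 0], "roll": 0},
    {"grip": 1, "slide": [-0.018, 0, 0], "roll": 0},
    {"grip": 1, "slide": [-0.024, 0, 0], "roll": 0},
    {"grip": 1, "slide": [-0.03, 0, 0], "roll": 0},
  ],
)

```text
time_s: 10.1
tcp_pos: [0.5222, 0.1997, 0.1015]
eef_rot: [180.0, -0.1, -77.0]
contact_force: [3.1, -6.3, -0.2]
gripper_width: 0.0005
```

Emit:
apply_moves(
  commands=[
    {"grip": 1, "slide": [-0.005, 0, 0], "roll": 0},
    {"grip": 1, "slide": [-0.01, 0, 0], "roll": 0},
    {"grip": 1, "slide": [-0.013, 0, 0], "roll": 0},
    {"grip": 1, "slide": [-0.016, 0, 0], "roll": 0},
  ],
)

```text
time_s: 10.6
tcp_pos: [0.5184, 0.2165, 0.1015]
eef_rot: [-180.0, 0.0, -77.0]
contact_force: [0.1, -0.3, 0.1]
gripper_width: 0.0005
```

Emit:
apply_moves(
  commands=[
    {"grip": 1, "slide": [-0.001, 0, 0], "roll": 0},
    {"grip": 1, "slide": [-0.002, 0, 0], "roll": 0},
    {"grip": 1, "slide": [-0.003, 0, 0], "roll": 0},
    {"grip": 1, "slide": [-0.003, 0, 0], "roll": 0},
  ],
)

```text
time_s: 11.1
tcp_pos: [0.5179, 0.2183, 0.1016]
eef_rot: [180.0, -0.1, -77.0]
contact_force: [2.0, -5.0, 0.1]
gripper_width: 0.0005
```

Contact at the stop. I'll back off, rise and check.

Emit:
apply_moves(
  commands=[
    {"grip": 1, "slide": [0.015, 0, 0], "roll": 0},
    {"grip": 1, "slide": [0.03, 0, 0], "roll": 0},
    {"grip": 1, "slide": [0.03, 0, -0.05], "roll": 0},
    {"grip": 1, "slide": [0.03, 0, -0.1], "roll": 0},
    {"grip": 1, "slide": [0.03, 0, -0.15], "roll": 0},
  ],
)

```text
time_s: 11.72
tcp_pos: [0.5246, 0.1887, 0.2532]
eef_rot: [-180.0, 0.0, -77.0]
contact_force: [0.7, 0.3, -0.3]
gripper_width: 0.0005
```

Emit:
apply_moves(
  commands=[
    {"grip": 1, "slide": [0.05, 0, 0], "roll": 0},
    {"grip": 1, "slide": [0.1, 0, 0], "roll": 0},
    {"grip": 1, "slide": [0.13, 0, 0], "roll": 0},
    {"grip": 1, "slide": [0.13, 0, 0], "roll": 0},
  ],
)

```text
time_s: 12.22
tcp_pos: [0.554, 0.0605, 0.2515]
eef_rot: [180.0, 0.0, -77.2]
contact_force: [-1.1, 0.5, -0.8]
gripper_width: 0.0006
```

```bash
python3 - <<'E'
from h import *
s=get_state(); print(s['time_s'],s['tcp_pos'],s['contact_force'])
u=np.array([-.224,.974])
for cam in('top','wrist'):
  p,d,c=snap(cam,cam+'4.png'); W=cloud(d,c)
  m=(abs(W[...,0]-.525)<.07)&(abs(W[...,1]-.2)<.09)&(abs(W[...,2]-.12)<.007); q=W[m][:,:2]
  if len(q):
    r=cv2.minAreaRect((q*1000).astype(np.float32)); print(cam,len(q),r,'travel',(np.array(r[0])/1000-[.5237,.2052])@u+.03)
  m=(abs(W[...,0]-.46)<.06)&(abs(W[...,1]+.217)<.06)&(W[...,2]>.1)&(W[...,2]<.2); print('guard',m.sum(),np.percentile(W[m][:,2],[2,50,98]) if m.any() else '')
  print([(n,w(c,r['position']).round(3)) for n in('can','handpiece','burr_box') for r in boxes_of(n,cam)[:1]])
E
```

```text
12.225 [0.55395393 0.06047898 0.25151745] [-1.13426984  0.49528217 -0.82555819]
guard 1981 [0.12769929 0.1313415  0.13498435]
[('can', array([ 0.367, -0.02 ,  0.115])), ('handpiece', array([ 0.782, -0.06 ,  0.022])), ('burr_box', array([ 0.508, -0.209,  0.129]))]
wrist 272 ((513.771728515625, 234.61439514160156), (20.980628967285156, 12.889601707458496), 11.791434288024902) travel 0.06087355368041994
guard 0 
[('can', array([ 0.378, -0.017,  0.114])), ('handpiece', array([ 0.781, -0.032,  0.016]))]
```

View pics/top4.png

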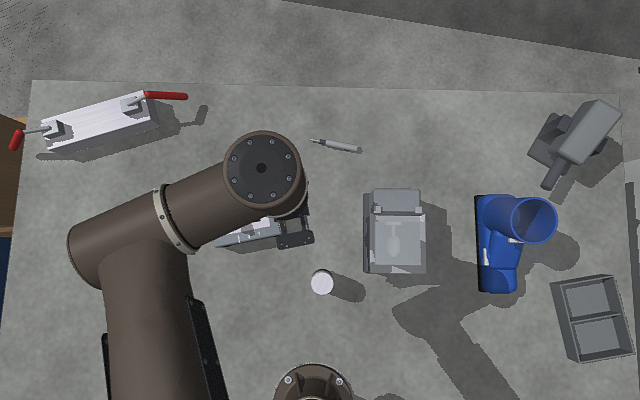

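The lever travel measures about 60 mm, which is home at fast. The guard is level, and the can, handpiece and boot look the same as in the first picture. The arm hides the burr box here, but it never came near it. Handing in.

```bash
python3 -c "
from plant import *
s=get_state();print(s['contact_force'],s['qd']);print(close_job())"
```

```text
[ 0.65392017 -0.25414688  0.44709365] [-0.09906024  0.05267304 -0.02562177  0.11661369 -0.07854601 -0.03607   ]
the job is handed in; nothing more can be done
None
```

I pushed the chip guard fully down first, then pushed the speed lever through slow to the fast stop. I raised the arm clear before handing in, at about 12.5 s.

- **Guard:** after pressing, the wrist camera's depth showed its top flat at 131.3 mm from hinge to front edge (132 mm expected). The top camera gave the same median at the end. The highest force reading was about 35 N at the fingertips, when the guard bottomed out.
- **Lever:** the wrist camera's depth put its travel at about 60 mm, though the lever was only partly visible. A further push met about 5 N at the stop.
- **Other things on the bench:** by the top camera, the can and the handpiece stayed within about 3 mm of where they started. The boot looks unmoved in the picture.
- **Readings that disagreed or were missing:** in the last wrist picture the networks put the can about 12 mm and the handpiece about 28 mm off, which I put down to partial views. The burr box was hidden behind the arm, and its one reported position was really the grinder, so it was not re-measured; the arm did not go near it.

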